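Change the leaf box at the back of the gilder's stand

TASK

Bring out the lidded leaf box that lies behind the jar and the tin on the dark wooden stand: first stand the jar and the tin aside on the pale board, then lay the lidded box on the middle of the cutting pad, lengthwise along the pad, and lay the empty open box squarely in the place on the stand that the lidded box has left. Only then put the jar and the tin back on the stand, each exactly where it stood before. Keep the jar, the tin and the lidded box upright all the while, and leave the bamboo tongs and the red case where they lie.

Things in the scene. Friction and masses are not known exactly. Their poses are not given: they have to be found in the camera images.
- jar: White stoneware jar, round and upright: diameter 52 mm (straight sides from 8 to 92 mm up), with a small knob of diameter 18 mm on top, 104 mm high in all, about 0.3 kg. Origin at the centre of its underside, z up. It starts on one of the two front places of the stand.
- tin: Square plain metal tin, upright: 50 x 50 mm, sides straight to 94 mm, 100 mm high in all, about 0.25 kg. Origin at the centre of its underside, x and y square to its sides, z up. It starts on the other front place of the stand.
- fullbox: Wooden leaf box with a closed, fixed lid: 42 mm (x) by 110 mm (y), 30 mm high, with a low wooden ridge (10 x 40 mm) on the lid up to 38 mm; about 0.16 kg. Origin at the centre of its underside, z up. It starts at the back place of the stand, 13 to 20 mm behind the jar and the tin.
- openbox: Empty open-topped wooden box, of the same outside size: 42 mm (x) by 110 mm (y), 30 mm high, walls 5 mm thick, about 0.1 kg. Origin at the centre of its underside, z up. It starts on the bare table beside the other things, where either it or the tongs lie left or right.
- stand: Dark fixed wooden tray 180 (x) x 210 mm (y); floor 12 mm above the table; rim 6 mm thick, 18 mm above the floor, at back and sides, none in front. Origin: centre of underside, x to its back, y left, z up. Grey patches mark two front places at x -40, y +42 and -42 mm (jar and tin start there within 5 mm, either way round) and a long back place, along y, at x +20, y 0 (lidded box, within 3 mm).
- pad: Cutting pad, fixed: tan hide on wood, 130 mm (x) by 170 mm (y), its flat top (120 x 160 mm) 16 mm above the table. Origin at the centre of its underside, z up. Its length runs along y.
- board: Pale wooden board, fixed, the side area: 120 mm (x) by 200 mm (y), its flat top 10 mm above the table. Origin at the centre of its underside, z up. The jar and the tin both fit on it, 100 mm apart along y.
- tongs: Bamboo tongs lying on the table, loose: a bar 14 mm (x) by 130 mm (y), 13 mm high. Origin at the centre of the underside. Not part of the job, to be left alone.
- compact: Small flat red case lying on the table nearest the robot, loose: 60 by 45 mm, 18 mm high. Origin at the centre of the underside. Not part of the job, to be left alone.

How it is judged:
On the way, in this order (a step that is already met when the one before it is completed fails the run):
1. the jar and the tin both stand on the pale board, let go (x of jar in the frame of board between -0.06 and 0.06 m and y of jar in the frame of board between -0.1 and 0.1 m and z of jar in the frame of board between 0.005 and 0.016 m and angle between each of jar, tin's own z axis and vertical below 0.1 rad and contact force between the fingers and jar below 0.5 N and x of tin in the frame of board between -0.06 and 0.06 m and y of tin in the frame of board between -0.1 and 0.1 m and z of tin in the frame of board between 0.005 and 0.016 m and contact force between the fingers and tin below 0.5 N), for 0.2 s.
2. the lidded box lies in the middle of the pad, let go, while the jar and the tin stand on the board (all of step 1 and x of fullbox in the frame of pad between -0.015 and 0.015 m and y of fullbox in the frame of pad between -0.015 and 0.015 m and z of fullbox in the frame of pad between 0.011 and 0.022 m and angle between the y axis of fullbox and the y axis of pad, either way round below 0.25 rad and angle between fullbox's own z axis and vertical below 0.1 rad and contact force between the fingers and fullbox below 0.5 N), for 0.2 s.
3. the open box lies in the back place of the stand, let go, while the jar and the tin still stand on the board (all of step 1 and x of openbox in the frame of stand between 0.005 and 0.035 m and y of openbox in the frame of stand between -0.015 and 0.015 m and z of openbox in the frame of stand between 0.007 and 0.018 m and angle between the y axis of openbox and the y axis of stand, either way round below 0.25 rad and angle between openbox's own z axis and vertical below 0.1 rad and contact force between the fingers and openbox below 0.5 N), for 0.2 s.
At the end, for the whole second after the job is handed in: Lidded box flat on the pad, open box flat on the back place of the stand, each within 15 mm of the middle in x and y and within 0.25 rad of lengthwise; jar and tin each upright within 15 mm of where they stood at the start; all let go and at rest (x of fullbox in the frame of pad between -0.015 and 0.015 m and y of fullbox in the frame of pad between -0.015 and 0.015 m and z of fullbox in the frame of pad between 0.011 and 0.022 m and angle between the y axis of fullbox and the y axis of pad, either way round below 0.25 rad and angle between each of fullbox, openbox, jar, tin's own z axis and vertical below 0.1 rad and contact force between the fingers and fullbox below 0.5 N and x of openbox in the frame of stand between 0.005 and 0.035 m and y of openbox in the frame of stand between -0.015 and 0.015 m and z of openbox in the frame of stand between 0.007 and 0.018 m and angle between the y axis of openbox and the y axis of stand, either way round below 0.25 rad and contact force between the fingers and openbox below 0.5 N and distance of each of jar, tin from where it was at the start of the episode below 0.015 m and linear speed of each of jar, tin, fullbox, openbox below 0.02 m/s); the robot touches nothing.
It fails at once if the jar, the tin or the lidded box is tipped by more than 0.5 rad (angle between any of jar, tin, fullbox's own z axis and vertical above 0.5 rad).
It fails at once if the tongs or the red case are moved by more than 20 mm (distance of any of tongs, compact from where it was at the start of the episode above 0.02 m).
It also fails if it takes over 144 s, if anything falls off the work surface, if the arm or the gripper's body presses on something with over 40 N, if the wrist force passes 120 N, or if a joint passes its speed limit or range.

ROBOT

A 7-joint arm with a two-finger parallel gripper is mounted at the origin on the work surface. World frame = base frame: x ahead of the robot, y to its left, z up, the work surface at z = 0. Lengths are in m, angles in rad, forces in N, time in s.
With the tool pointing down it reaches from about 0.35 to 0.775 m from the base axis. Payload 3.1 kg.
Tool frame: the origin (TCP) lies at the very end of the fingers, on their centre line; the grasp point (between the pads) lies 19 mm behind it; z points along the fingers, y is the line along which they close (so a half turn about z gives the same grasp; the last joint's range is limited). The gripper opens to 85 mm and grips with 20 to 120 N. Pads are 22 mm wide; open, the fingers measure 114 mm over their backs; the gripper's body (76 mm by 85 mm) begins 54 mm behind the grasp point. The pads swing forward as they close: fully open they stand 13 mm farther back than shut.
Start: joints at [-1.228, 0.311, 0.014, 1.512, -0.004, 1.319, -0.027], TCP at [0.206, 0.51, 0.231] pointing down, gripper open.
Joint ranges: [-2.7, 2.7], [-0.3, 1.91], [-1.27, 1.3], [0.12, 2.57], [-1.44, 4.58], [0.2, 2.03], [-3.05, 3.05]. Speed limits (rad/s): [2.79, 2.79, 3.14, 3.14, 3.14, 3.14, 3.14].

INTERFACE

Orientations are given as a unit quaternion [w, x, y, z].
In Python, from station import state, snapshot, camera_info, job_done gives the robot as it stands.
- The arm moves only by the tool move_arm, never from a script. Its argument "series" is text: rows parted by semicolons, each of 4 numbers parted by spaces: the shift along the tool's x, y, z as a fraction of full scale, then the turn about the tool's z as a fraction of full scale. A call has 1 to 5 rows; each row shifts and turns the commanded pose from where the row before left it, along the tool's axes as they then stand; what a row does not reach is not made up. Full scale, the value 1, is 20 mm for a shift and 0.1 rad for a turn. A row lasts 1/10 s, in which the tool goes at most 50 mm and 8.59 degrees, less where a joint would pass 70% of its speed; a pose out of reach is approached as far as the arm can. A call with a number of a shift or a turn outside -1 to 1 is refused whole. A call with a gripper value outside its range is refused whole. "hand" is the opening, from -1 (shut) to 1 (fully open), set as the call begins (left out, the last holds). The fingers move at their own pace and stop on an object; the grip force is fixed at half the most. Time passes only in rows, so rows that do not move let the fingers close. It gives the time, the measured TCP pose, the force, the opening and the grip force at its end, in the units of the state.
- state(): the state, without advancing time (a new reading comes with each control period).
- snapshot(name): name is "scene" or "top" or "wrist"; returns (picture, depth): 384x512x3 uint8, blue, green, red; 384x512 float32, m along the optical axis (not along the pixel's ray), 0 where there is no reading.
- camera_info(name): a dict with "K" (3x3 intrinsics, pixels), "T" (4x4, takes a point from camera to world coordinates); the wrist camera has in their place "tool_from_camera" (4x4, takes a point from camera to tool coordinates, whose origin is the TCP and whose axes are the flange's). Camera axes: x right, y down, z forward; pixel columns grow to the right and rows downward; lengths in m; the calibration is good to about 2 mm. The wrist camera is an equidistant fisheye: a pixel r from the principal point sees the ray r / f radians off the axis. A picture is of the moment at which its call begins: read the wrist's pose just before it. camera_info takes no time and is no camera call.
- job_done(): hands the job in; it is judged then, once.
The state is a dict: "time_s": time; "joints": joint angles; "qvel": joint speeds; "joint_efforts": joint torques, N m; "tcp_pos": TCP position; "tool_rot": TCP orientation; "force": force on the tool from outside, world axes, zero at the start; "torque": the same for the moment, N m; "grip_width": finger opening in m; "grip_force": force on a finger pad.
Only numpy, scipy, OpenCV 4.12 (cv2) and the standard library are available. Lean on these libraries where they do the work, as an engineer would, in place of code of your own. Each camera call takes 0.05 s, during which the arm holds its last target. There are 200 camera calls.

## Working session

There is one attempt and no reset: what is moved stays moved. The work goes in short steps, Python scripts to look and compute and a tool call to move; the robot and the scene stay as the last step left them, time stands still between calls to the robot, and variables do not carry over. Pictures are saved under pics/ and viewed, at most 14 in all, crops included, and the job is handed in when it is done.

Besides the shell and the picture viewer there is one more tool, called after "Request:" as a command line: name --argument value ..., lists and objects as JSON in quotes. move_arm: Moves the arm, as the interface text tells. Its arguments: {"type":"object","properties":{"series":{"type":"string"},"hand":{"type":"number"}},"required":["series"]}

```bash
mkdir -p pics; ls
python3 - <<'E'
from station import *
import cv2,numpy as np
np.set_printoptions(precision=4,suppress=True)
print(state())
for n in ("scene","top"):
    p,d=snapshot(n);cv2.imwrite(f"pics/{n}0.png",p);np.savez(f"{n}0.npz",p=p,d=d)
    print(n,camera_info(n),(d>0).mean())
print(camera_info("wrist"))
a=cv2.imread("pics/top0.png")
E
```

```text
pics
{'time_s': 0.0, 'joints': array([-1.2277,  0.3118,  0.014 ,  1.5131, -0.0044,  1.3192, -0.0272]), 'qvel': array([-0.0012,  0.0007,  0.001 ,  0.0001, -0.0006,  0.001 , -0.0005]), 'joint_efforts': array([  0.0002, -37.9915,   0.1462, -23.0595,   0.0123,   0.0139,
         0.    ]), 'tcp_pos': array([0.2062, 0.5091, 0.2302]), 'tool_rot': array([-0.0002,  0.1912,  0.9816, -0.0012]), 'force': array([-0.9598,  0.2937,  0.3577]), 'torque': array([-0.0205, -0.0776,  0.0021]), 'grip_force': 0.0, 'grip_width': 0.08556992026552265}
scene {'K': array([[367.1754,   0.    , 258.2446],
       [  0.    , 367.1754, 195.2323],
       [  0.    ,   0.    ,   1.    ]]), 'T': array([[ 0.3689,  0.7491, -0.5502,  1.056 ],
       [ 0.9294, -0.3037,  0.2096, -0.2275],
       [-0.0101, -0.5887, -0.8083,  0.8382],
       [ 0.    ,  0.    ,  0.    ,  1.    ]])} 0.995941162109375
top {'K': array([[357.9607,   0.    , 259.9988],
       [  0.    , 357.9607, 192.1123],
       [  0.    ,   0.    ,   1.    ]]), 'T': array([[ 0.0098, -0.9912,  0.1322,  0.3759],
       [-1.    , -0.0099, -0.    , -0.0201],
       [ 0.0013, -0.1322, -0.9912,  1.0908],
       [ 0.    ,  0.    ,  0.    ,  1.    ]])} 0.996246337890625
{'K': array([[297.3186,   0.    , 256.7902],
       [  0.    , 297.3186, 193.1766],
       [  0.    ,   0.    ,   1.    ]]), 'tool_from_camera': array([[-0.0004, -0.9632, -0.2687,  0.0687],
       [ 1.    , -0.0003, -0.0003, -0.001 ],
       [ 0.0002, -0.2687,  0.9632, -0.1433],
       [ 0.    ,  0.    ,  0.    ,  1.    ]])}
```

View pics/top0.png

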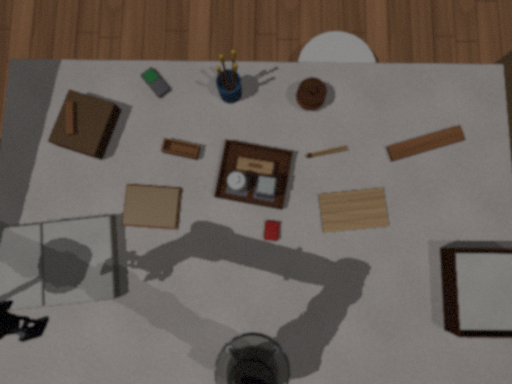

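View pics/scene0.png

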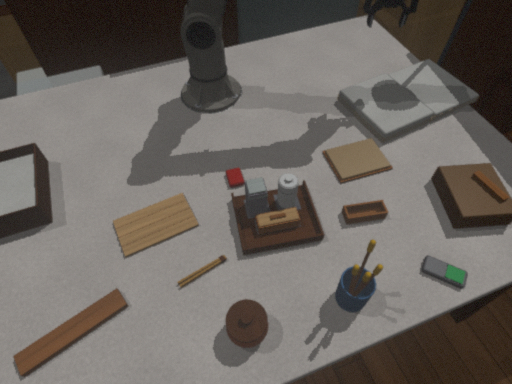

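The top view shows the stand at (255,175), with the jar at (237,181), the tin at (265,187) and the lidded box at (255,166). The pad is at (153,206), the board at (353,209), the open box at (181,149), the tongs at (327,152) and the red case at (272,230). The scene view agrees.

```bash
cat > h.py <<'E'
import numpy as np,cv2
from station import *
from scipy.spatial.transform import Rotation as R
np.set_printoptions(precision=4,suppress=True)
def cloud(n,d):
    c=camera_info(n);K,T=c["K"],c["T"]
    v,u=np.mgrid[:d.shape[0],:d.shape[1]]
    P=np.stack([(u-K[0,2])/K[0,0]*d,(v-K[1,2])/K[1,1]*d,d],-1)
    return P@T[:3,:3].T+T[:3,3]
def wrist():
    s=state();p,d=snapshot("wrist");c=camera_info("wrist");K=c["K"];C=c["tool_from_camera"]
    v,u=np.mgrid[:384,:512];x=(u-K[0,2])/K[0,0];y=(v-K[1,2])/K[0,0];r=np.hypot(x,y)
    k=np.where(r>1e-6,np.tan(np.minimum(r,1.5))/np.maximum(r,1e-6),1)
    P=np.stack([x*k*d,y*k*d,d],-1)@C[:3,:3].T+C[:3,3]
    q=s["tool_rot"];Rt=R.from_quat(q[[1,2,3,0]]).as_matrix()
    return p,d,P@Rt.T+s["tcp_pos"],s
def rect(P,m):
    """min-area rect of masked points: centre, sides, angle of long side from world y"""
    q=P[m][:,:2].astype(np.float32)
    (c,w,a)=cv2.minAreaRect(q)
    b=cv2.boxPoints((c,w,a));e=[b[1]-b[0],b[2]-b[1]];l=max(e,key=np.linalg.norm)
    a=np.arctan2(-l[0],l[1]);a=(a+np.pi/2)%np.pi-np.pi/2
    return np.array(c),np.array(sorted(w)),a,m.sum(),P[m][:,2].mean()
def comps(m,mn=15):
    n,L,s,_=cv2.connectedComponentsWithStats(m.astype(np.uint8))
    return [L==i for i in range(1,n) if s[i,4]>=mn]
E
python3 - <<'E'
from h import *
for n in ("top","scene"):
    f=np.load(n+"0.npz");P=cloud(n,f["d"]);z=P[...,2]
    reg=(P[...,0]>.28)&(P[...,0]<.8)&(abs(P[...,1])<.45)
    fl=reg&(abs(z)<.004);print(n,"floor z",np.median(z[reg&(z<.006)]))
    for lo,hi in((.006,.024),(.024,.034),(.034,.06),(.09,.13)):
        for m in comps(reg&(z>lo)&(z<hi)): print(lo,*rect(P,m))
    hsv=cv2.cvtColor(f["p"],cv2.COLOR_BGR2HSV)
    for m in comps(reg&(hsv[...,1]>90)&(z<.035)): print("col",*rect(P,m))
E
```

```text
top floor z -0.0009163404536562947
0.006 [0.7324 0.4365] [0.0041 0.0946] 1.2723817 83 0.016033561856213897
0.006 [0.653  0.2291] [0.0306 0.0988] -0.20588148 70 0.013638857579486543
0.006 [0.5716 0.0039] [0.1756 0.2016] -0.1737926 2475 0.011580277947990974
0.006 [ 0.6488 -0.4355] [0.0435 0.05  ] -1.2945409 216 0.016672073248101642
0.006 [ 0.6481 -0.2237] [0.0151 0.13  ] 0.2230246 168 0.011062050808464337
0.006 [0.6306 0.2167] [0.0361 0.1031] 0.1929853 50 0.01455551755785098
0.006 [0.4736 0.3107] [0.1293 0.1698] -0.057635665 2259 0.014260205713628625
0.006 [ 0.4674 -0.3015] [0.1227 0.2008] 0.10639095 2460 0.00947510381783745
0.006 [0.3634 0.4104] [0.0061 0.1671] -1.4326774 140 0.014853218106350789
0.006 [ 0.4038 -0.0535] [0.0448 0.0597] 1.4575869 297 0.016404750151626218
0.024 [0.7615 0.4278] [0.004  0.0343] 1.3392042 23 0.0297012095015117
0.024 [0.7135 0.443 ] [0.003  0.0558] 1.2701284 25 0.029436430664066364
0.024 [0.6508 0.2273] [0.0426 0.1118] -0.20231116 183 0.02888308384300119
0.024 [0.574  0.0019] [0.1804 0.2103] -0.17466533 399 0.028886025297658435
0.024 [0.3935 0.4133] [0.005 
[... 3571 characters left out ...]
 0.0765] 1.4759275 255 0.0155589361559593
col [ 0.5831 -0.0038] [0.1727 0.2029] -0.11163974 1152 0.01342974019539327
col [0.5139 0.0199] [0.0225 0.0455] 1.1757661 66 0.010314325507181886
col [ 0.4718 -0.3001] [0.1206 0.1967] 0.111394644 2756 0.008736442406982393
col [ 0.4918 -0.0705] [0.0296 0.0343] 1.2260786 69 0.012582897814876114
col [0.653  0.2282] [0.0439 0.1092] -0.21876824 395 0.017292981185765065
col [0.6177 0.0001] [0.0047 0.089 ] -0.16343904 103 0.025319941172842798
col [ 0.6092 -0.0528] [0.0012 0.0082] -0.11170089 15 0.023278828148167265
col [ 0.6514 -0.2215] [0.0159 0.1268] 0.1938088 256 0.009760846899921405
col [ 0.6522 -0.4353] [0.0429 0.0487] -1.251503 329 0.016739959209581247
```

Request:
move_arm --series "0 0 0 1;0 0 0 1;0 0 0 1;0 0 0 1;0 0 0 1" --hand 1

```text
time_s: 0.6
tcp_pos: [0.2062, 0.5094, 0.2306]
tool_rot: [0.0, 0.43, 0.903, -0.001]
force: [-0.1, -0.7, -1.1]
grip_width: 0.0851
grip_force: 0.0
```

Request:
move_arm --series "0 0 0 1;0 0 0 1;0 0 0 1;0 0 0 1;0 0 0 1"

```text
time_s: 1.1
tcp_pos: [0.2062, 0.5094, 0.2307]
tool_rot: [0.0, 0.64, 0.768, -0.001]
force: [-0.5, -0.1, 1.1]
grip_width: 0.0856
grip_force: 0.0
```

Request:
move_arm --series "0 0 0 1;0 0 0 1;0 0 0 1;0 0 0 0.6;0 0 0 0"

```text
time_s: 1.6
tcp_pos: [0.2062, 0.5094, 0.2307]
tool_rot: [0.0, 0.766, 0.643, -0.001]
force: [-0.3, -0.3, -0.0]
grip_width: 0.0856
grip_force: 0.0
```

Request:
move_arm --series "-1 0.85 0 0;-1 0.85 0 0;-1 0.85 0 0;-1 0.85 0 0;-1 0.85 0 0"

```text
time_s: 2.1
tcp_pos: [0.2731, 0.3955, 0.2311]
tool_rot: [0.0, 0.765, 0.644, -0.0]
force: [0.9, 0.1, -1.0]
grip_width: 0.0851
grip_force: 0.0
```

Request:
move_arm --series "-1 0.85 0 0;-1 0.85 0 0;-1 0.85 0 0;-1 0.85 0 0;-1 0.85 0 0"

```text
time_s: 2.6
tcp_pos: [0.3395, 0.2823, 0.2311]
tool_rot: [-0.0, 0.765, 0.644, -0.0]
force: [-0.2, 0.3, 0.2]
grip_width: 0.0855
grip_force: 0.0
```

Request:
move_arm --series "-1 0.85 0 0;-1 0.85 0 0;-1 0.85 0 0;-1 0.85 0 0;-1 0.85 0 0"

```text
time_s: 3.1
tcp_pos: [0.4059, 0.1692, 0.2312]
tool_rot: [-0.0, 0.765, 0.644, -0.0]
force: [0.2, 0.4, -0.3]
grip_width: 0.0854
grip_force: 0.0
```

Request:
move_arm --series "-1 0.85 0 0;-1 0.85 0 0;-1 0.85 0 0;-1 0.85 0 0;0 0 0 0"

```text
time_s: 3.6
tcp_pos: [0.4602, 0.075, 0.2314]
tool_rot: [0.002, 0.768, 0.641, -0.0]
force: [-0.4, 0.2, -0.6]
grip_width: 0.0852
grip_force: 0.0
```

```bash
cat >> h.py <<'E'
def go(goal,yaw=None,s=None):
    """tool-axis shift in full-scale units to TCP goal, and turn units to yaw of tool y"""
    s=s or state();q=s["tool_rot"];Rt=R.from_quat(q[[1,2,3,0]]).as_matrix()
    a=np.arctan2(-Rt[0,1],Rt[1,1]);t=0 if yaw is None else yaw-a
    R2=R.from_euler("z",t).as_matrix()@Rt
    g=np.array(goal)-s["tcp_pos"];return "tcp",s["tcp_pos"],"yaw",a,"turn",-t/.1,"before",Rt.T@g/.02,"after turn",R2.T@g/.02
E
python3 - <<'E'
from h import *
p,d,P,s=wrist();cv2.imwrite("pics/w1.png",p);np.savez("w1.npz",p=p,d=d,P=P)
z=P[...,2];reg=(P[...,0]>.28)&(P[...,0]<.8)&(abs(P[...,1])<.45)&(d>0)
print("floor",np.median(z[reg&(abs(z)<.007)]))
for lo,hi in((.022,.034),(.036,.06),(.095,.13)):
    for m in comps(reg&(z>lo)&(z<hi),60): print(lo,*rect(P,m))
print(go([.5286,-.0344,.23],-1.745,s))
E
```

```text
floor 0.0007440613137620344
0.022 [0.6489 0.2204] [0.0443 0.0967] -0.20685697 986 0.028955977340615283
0.022 [0.5742 0.0043] [0.1808 0.2053] -0.17818117 1641 0.02946299734152859
0.022 [0.5295 0.0634] [0.0165 0.0473] -0.9547512 87 0.028363878242555672
0.022 [0.5993 0.0525] [0.0076 0.0378] -1.4938297 80 0.028225624150602157
0.022 [ 0.5697 -0.023 ] [0.0014 0.0322] -0.16150725 65 0.028257453449056422
0.022 [ 0.5265 -0.0121] [0.0185 0.0525] -1.3435186 164 0.028071172166971903
0.022 [ 0.7821 -0.1596] [0.0164 0.0653] -0.31617177 135 0.028653294718510986
0.022 [ 0.4853 -0.0863] [0.0081 0.0373] 1.4190866 177 0.028879444992128335
0.036 [0.5295 0.0625] [0.0182 0.0487] -0.92895585 220 0.0484629964555206
0.036 [ 0.5946 -0.0015] [0.043  0.1096] -0.15696108 2179 0.04525469920843091
0.036 [ 0.5169 -0.0204] [0.0334 0.0674] -0.9703575 411 0.04849342591603097
0.036 [ 0.7837 -0.1626] [0.0198 0.0725] -0.20120466 416 0.04796624139679388
0.095 [0.5398 0.0492] [0.051  0.0513] -1.034252 2119 0.10870956739011872
0.095 [ 0.5184 -0.0318] [0.0369 0.0499] -0.060531378 1339 0.10940212047946041
('tcp', array([0.4602, 0.075 , 0.2314]), 'yaw', np.float64(-1.7509483000724348), 'turn', np.float64(-0.059483000724347423), 'before', array([-4.7695,  4.3452,  0.0911]), 'after turn', array([-4.7953,  4.3167,  0.0911]))
```

View pics/w1.png

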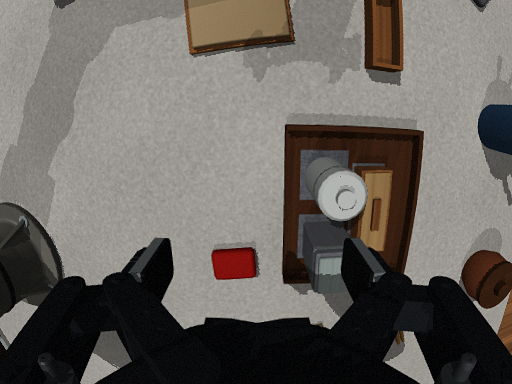

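The wrist view agrees with the other cameras. The jar is at (345,200), the tin's top at (330,272), the lidded box at (376,210) and the red case at (234,263), so I'll go to the tin.

Request:
move_arm --series "-0.96 0.86 0 -0.25;-0.96 0.86 0 0;-0.96 0.86 0 0;-0.96 0.86 0 0;-0.96 0.86 0 0"

```text
time_s: 4.15
tcp_pos: [0.5292, -0.0273, 0.2309]
tool_rot: [-0.001, 0.757, 0.654, 0.0]
force: [0.6, -0.1, -0.0]
grip_width: 0.0849
grip_force: 0.0
```

Request:
move_arm --series "0 0 1 0;0 0 1 0;0 0 1 0;0 0 0 0;0 0 0 0"

```text
time_s: 4.65
tcp_pos: [0.5288, -0.0272, 0.1713]
tool_rot: [-0.001, 0.757, 0.653, -0.0]
force: [-0.1, -0.4, 1.0]
grip_width: 0.0854
grip_force: 0.0
```

Run:
```python
from h import *
p,d,P,s=wrist();cv2.imwrite("pics/w2.png",p)
z=P[...,2];reg=(P[...,0]>.42)&(P[...,0]<.7)&(abs(P[...,1])<.15)&(d>0)
for lo,hi in((.036,.06),(.1,.125)):
    for m in comps(reg&(z>lo)&(z<hi),100): print(lo,*rect(P,m))
print(go([.5275,-.0345,.063],-1.725,s))
```

```text
0.036 [ 0.5945 -0.0022] [0.043  0.1108] -0.15152597 5065 0.04507126943236526
0.036 [ 0.5302 -0.0108] [0.0011 0.0479] 1.4148256 254 0.04766923478950252
0.1 [0.5402 0.0487] [0.0498 0.0513] 1.4169003 4127 0.10932441072426322
0.1 [ 0.5265 -0.0345] [0.0491 0.0504] 1.4120818 4147 0.11126596667414607
('tcp', array([ 0.5288, -0.0272,  0.1713]), 'yaw', np.float64(-1.7176624030300933), 'turn', np.float64(0.07337596969906768), 'before', array([-0.3739, -0.0079,  5.4129]), 'after turn', array([-0.374 , -0.0052,  5.4129]))
```

View pics/w2.png

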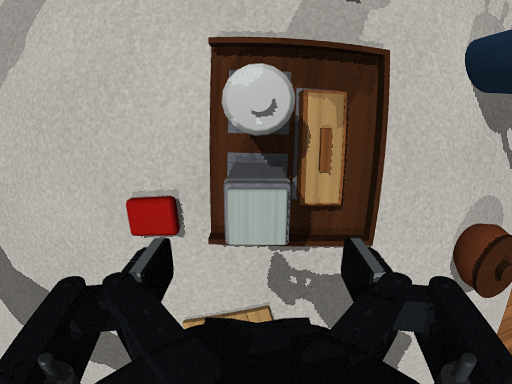

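The tin top is at (257,215) between the fingers and the jar is at (258,98). The finger line is about 7 mm short of the tin's middle, so I'll correct that, go down and grip.

Request:
move_arm --series "-0.37 -0.06 0 0.12;0 0 0 0;0 0 1 0;0 0 1 0;0 0 1 0"

```text
time_s: 5.2
tcp_pos: [0.5274, -0.0358, 0.1115]
tool_rot: [0.001, 0.762, 0.648, 0.001]
force: [0.3, -0.7, -0.7]
grip_width: 0.0852
grip_force: 0.0
```

Request:
move_arm --series "0 0 1 0;0 0 1 0;0 0 0.4 0;0 0 0 0;0 0 0 0"

```text
time_s: 5.7
tcp_pos: [0.5276, -0.0358, 0.0643]
tool_rot: [0.001, 0.762, 0.648, 0.001]
force: [-0.1, -0.5, 1.1]
grip_width: 0.0857
grip_force: 0.0
```

Request:
move_arm --series "0 0 0 0;0 0 0 0;0 0 0 0;0 0 0 0;0 0 0 0" --hand -1

```text
time_s: 6.2
tcp_pos: [0.5278, -0.0356, 0.0643]
tool_rot: [0.001, 0.762, 0.648, 0.001]
force: [-0.6, -0.2, 6.1]
grip_width: 0.0495
grip_force: 63.2
```

Request:
move_arm --series "0 0 0 0;0 0 0 0;0 0 0 0;0 0 0 0;0 0 0 0"

```text
time_s: 6.7
tcp_pos: [0.5278, -0.0356, 0.0643]
tool_rot: [0.001, 0.762, 0.648, 0.001]
force: [-0.8, 0.3, 6.4]
grip_width: 0.0498
grip_force: 63.2
```

Request:
move_arm --series "0 0 -0.5 0;0 0 -1 0;0 0 -1 0;0 0 -1 0;-0.5 0 -0.5 0"

```text
time_s: 7.2
tcp_pos: [0.5256, -0.0438, 0.1444]
tool_rot: [-0.0, 0.761, 0.649, 0.001]
force: [-0.2, -0.6, -2.6]
grip_width: 0.0496
grip_force: 62.6
```

Request:
move_arm --series "-1 0 0 0;-1 0 0 0;-1 0 0 0;-1 0 0 0;-1 0 0 0"

```text
time_s: 7.7
tcp_pos: [0.5076, -0.1455, 0.1425]
tool_rot: [-0.001, 0.762, 0.648, -0.001]
force: [-0.3, -0.0, -2.4]
grip_width: 0.0495
grip_force: 62.6
```

Request:
move_arm --series "-1 0 0 0;-1 0 0 0;-1 0 0 0;-1 0 0 0;-1 0 0 0"

```text
time_s: 8.2
tcp_pos: [0.4915, -0.244, 0.1424]
tool_rot: [-0.001, 0.762, 0.648, -0.001]
force: [0.6, 0.3, -2.7]
grip_width: 0.049
grip_force: 62.6
```

Request:
move_arm --series "-1 0 0 0;-1 0 0 0;-1 0 0 0;-1 -0.1 0 0;-1 0 0 0"

```text
time_s: 8.7
tcp_pos: [0.4731, -0.3421, 0.1423]
tool_rot: [-0.001, 0.762, 0.648, -0.001]
force: [0.2, 0.2, -2.6]
grip_width: 0.0491
grip_force: 62.6
```

Request:
move_arm --series "-0.4 0 0 0;0 0 1 0;0 0 1 0;0 0 0.8 0;0 0 0 0"

```text
time_s: 9.2
tcp_pos: [0.4718, -0.3465, 0.0842]
tool_rot: [-0.004, 0.762, 0.648, -0.001]
force: [-0.7, -0.7, -2.9]
grip_width: 0.0496
grip_force: 62.7
```

Run:
```python
from h import *
p,d,P,s=wrist();cv2.imwrite("pics/w3.png",p)
z=P[...,2];reg=(P[...,0]>.35)&(P[...,0]<.6)&(P[...,1]<-.15)&(P[...,1]>-.45)&(d>0)
for m in comps(reg&(z>.006)&(z<.016),100): print(*rect(P,m))
print(go([.4745,-.349,.0623],None,s))
```

```text
[ 0.4689 -0.3015] [0.1205 0.2   ] 0.1071012 29188 0.010702384422058826
('tcp', array([ 0.4718, -0.3465,  0.0842]), 'yaw', np.float64(-1.7313312093916144), 'turn', 0.0, 'before', array([-0.1044,  0.1594,  1.0911]), 'after turn', array([-0.1044,  0.1594,  1.0911]))
```

View pics/w3.png

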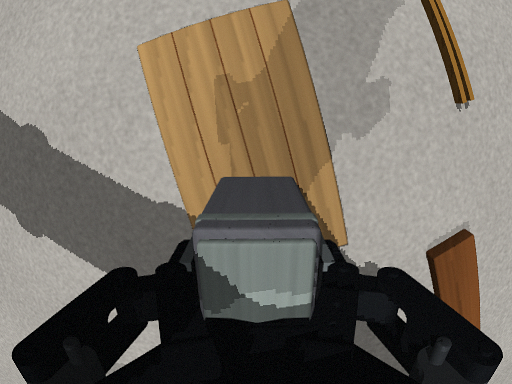

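The tin is held upright at (257,280) over the near end of the board, so I'll lower it, let go, rise and head for the jar.

Request:
move_arm --series "0 0 0.5 0;0 0 0.4 0;0 0 0.15 0;0 0 0.05 0;0 0 0 0"

```text
time_s: 9.75
tcp_pos: [0.4739, -0.3492, 0.0653]
tool_rot: [0.0, 0.762, 0.648, 0.0]
force: [-0.6, -0.9, -2.1]
grip_width: 0.0494
grip_force: 62.7
```

Request:
move_arm --series "0 0 0.1 0;0 0 0 0;0 0 0 0"

```text
time_s: 10.05
tcp_pos: [0.4739, -0.3491, 0.0634]
tool_rot: [0.0, 0.762, 0.648, 0.0]
force: [-0.2, 0.6, -2.5]
grip_width: 0.0495
grip_force: 62.7
```

Request:
move_arm --series "0 0 0.06 0;0 0 0 0;0 0 0 0"

```text
time_s: 10.35
tcp_pos: [0.4741, -0.3493, 0.0624]
tool_rot: [0.0, 0.762, 0.648, 0.0]
force: [-0.2, -1.3, -0.4]
grip_width: 0.0494
grip_force: 62.7
```

Request:
move_arm --series "0 0 0 0;0 0 0 0;0 0 0 0;0 0 0 0;0 0 0 0" --hand 1

```text
time_s: 10.85
tcp_pos: [0.4739, -0.3491, 0.0622]
tool_rot: [0.0, 0.762, 0.648, 0.0]
force: [0.6, 0.4, -0.4]
grip_width: 0.0856
grip_force: 0.0
```

Request:
move_arm --series "0 0 -1 0;0 0 -1 0;0 0 -1 0;0 0 -1 0;0 0 -1 0"

```text
time_s: 11.35
tcp_pos: [0.4737, -0.3491, 0.1629]
tool_rot: [-0.0, 0.762, 0.648, 0.0]
force: [0.4, 0.5, 0.4]
grip_width: 0.0857
grip_force: 0.0
```

Request:
move_arm --series "1 0 -0.4 0;1 0 0 0;1 0 0 0;1 0 0 0;1 0 0 0"

```text
time_s: 11.85
tcp_pos: [0.4899, -0.2496, 0.1702]
tool_rot: [0.0, 0.762, 0.648, 0.0]
force: [-0.3, -1.2, -0.5]
grip_width: 0.0857
grip_force: 0.0
```

Request:
move_arm --series "1 0 0 0;1 0 0 0;1 0 0 0;1 0 0 0;1 0 0 0"

```text
time_s: 12.35
tcp_pos: [0.5059, -0.151, 0.1702]
tool_rot: [0.0, 0.762, 0.648, 0.0]
force: [0.3, 0.1, -0.5]
grip_width: 0.0852
grip_force: 0.0
```

Request:
move_arm --series "1 0 0 0;1 0 0 0;1 0 0 0;1 0 0 0;1 0 0 0"

```text
time_s: 12.85
tcp_pos: [0.5219, -0.0523, 0.1702]
tool_rot: [0.0, 0.762, 0.648, 0.0]
force: [-0.3, -0.3, 1.1]
grip_width: 0.0853
grip_force: 0.0
```

Request:
move_arm --series "1 0 0 0;1 0 0 0;1 0 0 0;0 0 0 0;0 0 0 0"

```text
time_s: 13.35
tcp_pos: [0.5314, 0.0056, 0.1701]
tool_rot: [0.0, 0.761, 0.648, -0.0]
force: [-1.0, -0.5, 0.3]
grip_width: 0.0854
grip_force: 0.0
```

Run:
```python
from h import *
p,d,P,s=wrist();cv2.imwrite("pics/w4.png",p)
z=P[...,2];reg=(P[...,0]>.42)&(P[...,0]<.7)&(abs(P[...,1])<.15)&(d>0)
for lo,hi in((.036,.06),(.085,.125)):
    for m in comps(reg&(z>lo)&(z<hi),100): print(lo,*rect(P,m))
print(go([.5402,.0487,.065],None,s))
```

```text
0.036 [ 0.5943 -0.0022] [0.0429 0.1106] -0.15112603 4795 0.045111663332284294
0.085 [0.5403 0.0488] [0.0507 0.0509] 1.3882672 4082 0.10936033205467598
('tcp', array([0.5314, 0.0056, 0.1701]), 'yaw', np.float64(-1.731158801192131), 'turn', 0.0, 'before', array([2.2012, 0.0924, 5.2515]), 'after turn', array([2.2012, 0.0924, 5.2515]))
```

Request:
move_arm --series "1 0.09 0 0;1 0 0 0;0.2 0 0 0;0 0 0.6 0;0 0 0.8 0"

```text
time_s: 13.9
tcp_pos: [0.5408, 0.0469, 0.1421]
tool_rot: [0.001, 0.762, 0.647, 0.0]
force: [-0.1, -0.7, 0.5]
grip_width: 0.0857
grip_force: 0.0
```

Request:
move_arm --series "0 0 1 0;0 0 1 0;0 0 1 0;0 0 0.85 0;0 0 0 0"

```text
time_s: 14.4
tcp_pos: [0.5373, 0.0467, 0.0622]
tool_rot: [-0.001, 0.763, 0.647, -0.003]
force: [-0.8, 0.0, -1.4]
grip_width: 0.0855
grip_force: 0.0
```

Request:
move_arm --series "0 0 0 0;0 0 0 0;0 0 0 0;0 0 0 0;0 0 0 0" --hand -1

```text
time_s: 14.9
tcp_pos: [0.5414, 0.0489, 0.0665]
tool_rot: [0.001, 0.762, 0.648, 0.001]
force: [-1.7, 0.0, 6.1]
grip_width: 0.0503
grip_force: 63.1
```

Request:
move_arm --series "0 0 0 0;0 0 0 0;0 0 0 0"

```text
time_s: 15.2
tcp_pos: [0.5414, 0.0489, 0.0666]
tool_rot: [0.001, 0.762, 0.648, 0.001]
force: [-1.0, -1.0, 5.8]
grip_width: 0.0511
grip_force: 63.1
```

Request:
move_arm --series "0 0 -0.5 0;0 0 -1 0;0 0 -1 0;0 0 -1 0;-0.35 0 -0.4 0"

```text
time_s: 15.7
tcp_pos: [0.5402, 0.044, 0.1448]
tool_rot: [0.0, 0.761, 0.649, 0.002]
force: [-0.1, 0.3, -2.3]
grip_width: 0.0503
grip_force: 63.1
```

Request:
move_arm --series "-1 -0.1 0 0;-1 -0.1 0 0;-1 -0.1 0 0;-1 -0.1 0 0;-1 -0.1 0 0"

```text
time_s: 16.2
tcp_pos: [0.512, -0.0558, 0.1423]
tool_rot: [-0.001, 0.762, 0.648, -0.001]
force: [-0.2, 0.0, -2.8]
grip_width: 0.0505
grip_force: 63.1
```

Request:
move_arm --series "-1 -0.1 0 0;-1 -0.1 0 0;-1 -0.1 0 0;-1 -0.1 0 0;-1 -0.1 0 0"

```text
time_s: 16.7
tcp_pos: [0.4861, -0.1527, 0.1424]
tool_rot: [-0.001, 0.762, 0.648, -0.001]
force: [-0.6, -0.1, -2.8]
grip_width: 0.0503
grip_force: 63.1
```

Request:
move_arm --series "-1 -0.1 0 0;-1 -0.1 0 0;-1 -0.1 0 0;-1 -0.1 0 0;-1 0 0 0"

```text
time_s: 17.2
tcp_pos: [0.4619, -0.2498, 0.1423]
tool_rot: [-0.001, 0.762, 0.648, -0.0]
force: [0.8, -0.0, -3.3]
grip_width: 0.0504
grip_force: 63.1
```

Request:
move_arm --series "0 0 0.9 0;0 0 1 0;0 0 1 0;0 0 0.7 0;0 0 0 0"

```text
time_s: 17.7
tcp_pos: [0.4612, -0.2479, 0.0686]
tool_rot: [-0.003, 0.762, 0.648, -0.001]
force: [0.4, -0.1, -3.1]
grip_width: 0.0511
grip_force: 63.1
```

Request:
move_arm --series "0 0 0 0;0 0 0 0"

```text
time_s: 17.9
tcp_pos: [0.4643, -0.2498, 0.0721]
tool_rot: [0.001, 0.762, 0.648, 0.0]
force: [-0.5, 0.7, -2.8]
grip_width: 0.0505
grip_force: 63.2
```

Request:
move_arm --series "0 0 0.2 0;0 0 0.1 0;0 0 0 0;0 0 0 0;0 0 0 0"

```text
time_s: 18.4
tcp_pos: [0.4636, -0.2492, 0.0652]
tool_rot: [0.0, 0.762, 0.648, 0.0]
force: [-0.9, -0.4, -1.6]
grip_width: 0.0505
grip_force: 63.2
```

Request:
move_arm --series "0 0 0.06 0;0 0 0 0;0 0 0 0;0 0 0 0"

```text
time_s: 18.8
tcp_pos: [0.4637, -0.2494, 0.0645]
tool_rot: [0.0, 0.762, 0.648, 0.0]
force: [-2.6, 0.9, 4.7]
grip_width: 0.0508
grip_force: 63.7
```

Request:
move_arm --series "0 0 0 0;0 0 0 0;0 0 0 0;0 0 0 0;0 0 0 0" --hand 1

```text
time_s: 19.3
tcp_pos: [0.4636, -0.2492, 0.0638]
tool_rot: [0.0, 0.762, 0.648, -0.0]
force: [0.5, -0.3, -0.7]
grip_width: 0.0855
grip_force: 0.0
```

Request:
move_arm --series "0 0 -1 0;0 0 -1 0;0 0 -1 0;0 0 -1 0;0 0 -1 0"

```text
time_s: 19.8
tcp_pos: [0.4634, -0.2492, 0.1647]
tool_rot: [0.0, 0.762, 0.648, 0.0]
force: [-1.2, 0.3, -0.4]
grip_width: 0.0855
grip_force: 0.0
```

Request:
move_arm --series "1 0.4 0 0;1 0.4 0 0;1 0.4 0 0;1 0.4 0 0;1 0.4 0 0"

```text
time_s: 20.3
tcp_pos: [0.5194, -0.1561, 0.1639]
tool_rot: [0.0, 0.762, 0.648, 0.0]
force: [0.4, 0.3, -0.1]
grip_width: 0.0855
grip_force: 0.0
```

Request:
move_arm --series "1 0.4 0 0;1 0.4 0 0;1 0.4 0 0;1 0.4 0 0;1 0.4 0 0"

```text
time_s: 20.8
tcp_pos: [0.5749, -0.0637, 0.1638]
tool_rot: [-0.0, 0.762, 0.648, -0.0]
force: [1.3, -0.5, -0.3]
grip_width: 0.0855
grip_force: 0.0
```

Request:
move_arm --series "1 0.4 0 -0.1;1 0.1 0 0;0 0 0 0;0 0 0 0;0 0 0 0"

```text
time_s: 21.3
tcp_pos: [0.5901, -0.0287, 0.164]
tool_rot: [0.0, 0.759, 0.651, -0.001]
force: [0.4, 0.7, 0.3]
grip_width: 0.0851
grip_force: 0.0
```

Run:
```python
from h import *
p,d,P,s=wrist();cv2.imwrite("pics/w5.png",p)
z=P[...,2];reg=(P[...,0]>.42)&(P[...,0]<.7)&(abs(P[...,1])<.15)&(d>0)
for lo,hi in((.024,.033),(.036,.06)):
    for m in comps(reg&(z>lo)&(z<hi),100): print(lo,*rect(P,m))
print(go([.5944,-.002,.018],-1.722,s))
p,d=snapshot("top");P=cloud("top",d);z=P[...,2];reg=(P[...,0]>.28)&(P[...,0]<.8)&(abs(P[...,1])<.45)
for m in comps(reg&(z>.09)&(z<.13)): print("top",*rect(P,m))
```

```text
0.024 [0.5734 0.0016] [0.1812 0.2112] -0.1721294 4071 0.029886729355766393
0.036 [ 0.5944 -0.0021] [0.0422 0.1096] -0.159325 5497 0.045194005001580224
('tcp', array([ 0.5901, -0.0287,  0.164 ]), 'yaw', np.float64(-1.7241239655243246), 'turn', np.float64(-0.021239655243245892), 'before', array([1.3648, 0.0079, 7.2979]), 'after turn', array([1.3648, 0.0107, 7.2979]))
top [ 0.4728 -0.3484] [0.0508 0.0516] -0.14123034 352 0.10675090177540464
top [ 0.4633 -0.2483] [0.0497 0.0506] 0.7201506 284 0.10512680132844099
```

View pics/w5.png

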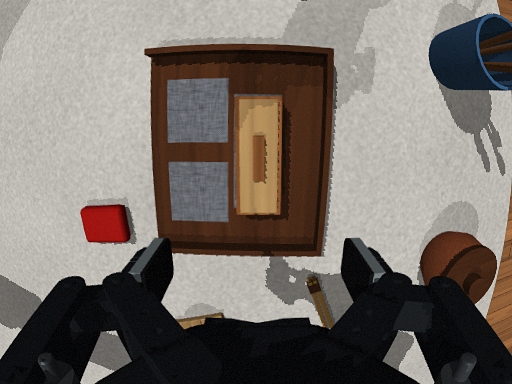

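The jar and tin are off the stand, and the lidded box is at (258,155) with its ridge lengthwise. I'll move over it with the fingers partly open and go down.

Request:
move_arm --series "0.7 0 0 0;0.66 0 0 0;0 0 1 0;0 0 1 0;0 0 1 0" --hand 0.5

```text
time_s: 21.9
tcp_pos: [0.5951, 0.0026, 0.1033]
tool_rot: [-0.0, 0.758, 0.653, 0.001]
force: [-0.2, 0.0, -0.3]
grip_width: 0.0641
grip_force: 0.0
```

Request:
move_arm --series "0 0 1 0;0 0 1 0;0 0 0.6 0;0 0 0.5 0;0 0 0 0"

```text
time_s: 22.4
tcp_pos: [0.5939, 0.0011, 0.0407]
tool_rot: [-0.001, 0.758, 0.652, -0.001]
force: [-0.2, 0.8, 0.4]
grip_width: 0.0639
grip_force: 0.0
```

Request:
move_arm --series "0 0 0.5 0;0 0 0.2 0;0 0 0 0;0 0 0 0;0 0 0 0"

```text
time_s: 22.9
tcp_pos: [0.5951, 0.0001, 0.0284]
tool_rot: [0.0, 0.758, 0.652, 0.0]
force: [-0.4, -0.8, -1.0]
grip_width: 0.0641
grip_force: 0.0
```

Request:
move_arm --series "-0.1 0 0.3 0;0 0 0.2 0;0 0 0 0;0 0 0 0"

```text
time_s: 23.3
tcp_pos: [0.5942, -0.0018, 0.0176]
tool_rot: [-0.0, 0.758, 0.652, -0.0]
force: [-0.6, 0.1, 0.1]
grip_width: 0.0642
grip_force: 0.0
```

Request:
move_arm --series "0 0 0 0;0 0 0 0;0 0 0 0;0 0 0 0;0 0 0 0" --hand -1

```text
time_s: 23.8
tcp_pos: [0.595, -0.0018, 0.0184]
tool_rot: [0.0, 0.758, 0.652, 0.0]
force: [0.1, 0.1, 2.7]
grip_width: 0.041
grip_force: 62.9
```

Request:
move_arm --series "0 0 0 0;0 0 0 0;0 0 0 0"

```text
time_s: 24.1
tcp_pos: [0.595, -0.0018, 0.0184]
tool_rot: [0.0, 0.758, 0.652, 0.0]
force: [0.7, 1.2, 3.5]
grip_width: 0.0409
grip_force: 63.1
```

Request:
move_arm --series "0 0 -0.5 0;0 0 -0.5 0;0 0 0 0;0 0 0 0"

```text
time_s: 24.5
tcp_pos: [0.5943, -0.0016, 0.038]
tool_rot: [-0.0, 0.758, 0.652, 0.0]
force: [-0.2, 0.6, -2.9]
grip_width: 0.041
grip_force: 62.4
```

Request:
move_arm --series "0 0 -1 0;0 0 -1 0;0 0 -1 0;0 0 -1 -0.48;0 0 0 -0.48"

```text
time_s: 25.0
tcp_pos: [0.5963, -0.0021, 0.1206]
tool_rot: [0.002, 0.726, 0.688, 0.002]
force: [0.6, -0.1, -2.5]
grip_width: 0.0407
grip_force: 62.5
```

Request:
move_arm --series "1 -0.45 0 0;1 -0.45 0 0;1 -0.45 0 0;1 -0.45 0 0;1 -0.45 0 0"

```text
time_s: 25.5
tcp_pos: [0.5539, 0.1013, 0.1172]
tool_rot: [-0.0, 0.726, 0.687, -0.001]
force: [-0.2, 0.6, -1.3]
grip_width: 0.0409
grip_force: 62.3
```

Request:
move_arm --series "1 -0.45 0 0;1 -0.45 0 0;1 -0.45 0 0;1 -0.45 0 0;1 -0.45 0 0"

```text
time_s: 26.0
tcp_pos: [0.5145, 0.2035, 0.1173]
tool_rot: [-0.0, 0.726, 0.687, -0.001]
force: [0.8, -0.4, -2.6]
grip_width: 0.0407
grip_force: 62.3
```

Request:
move_arm --series "1 -0.45 0 0;1 -0.45 0 0;1 -0.45 0 0;0 0 0 0;0 0 0 0"

```text
time_s: 26.5
tcp_pos: [0.4912, 0.2643, 0.1173]
tool_rot: [0.0, 0.726, 0.688, -0.001]
force: [0.8, -0.4, -2.3]
grip_width: 0.0406
grip_force: 62.3
```

Run:
```python
from h import *
p,d,P,s=wrist();cv2.imwrite("pics/w6.png",p)
z=P[...,2];reg=(P[...,0]>.35)&(P[...,0]<.6)&(P[...,1]<.45)&(P[...,1]>.18)&(d>0)
for lo,hi in((.006,.02),(.012,.02)):
    for m in comps(reg&(z>lo)&(z<hi),100): print(*rect(P,m))
print(go([.4745,.3105,.0224],-1.626,s))
```

```text
[0.3981 0.4144] [0.0178 0.096 ] -1.2797703 661 0.013560328808876325
[0.4732 0.3114] [0.1306 0.1698] -0.05818796 18624 0.01593536319923248
[0.398  0.4144] [0.0152 0.096 ] -1.3005451 342 0.01735884925927352
[0.4731 0.3114] [0.1209 0.1603] -0.05967617 17006 0.01664311169415474
('tcp', array([0.4912, 0.2643, 0.1173]), 'yaw', np.float64(-1.6241573094463375), 'turn', np.float64(0.01842690553662374), 'before', array([ 2.2675, -0.9531,  4.744 ]), 'after turn', array([ 2.2657, -0.9573,  4.744 ]))
```

View pics/w6.png

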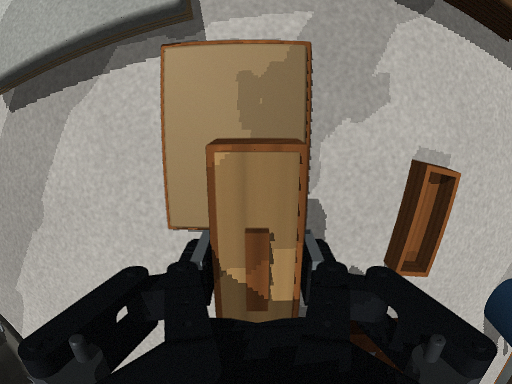

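The box is held level at (257,230), in line with the pad centred at (237,135), and the pad's middle measures (0.473, 0.311). I'll go over and lower.

Request:
move_arm --series "1 -0.5 0 0;1 -0.5 0 0;0.3 0 0 0;0 0 1 0;0 0 1 0"

```text
time_s: 27.05
tcp_pos: [0.4763, 0.3099, 0.0782]
tool_rot: [0.001, 0.727, 0.687, 0.001]
force: [0.1, 0.8, -2.0]
grip_width: 0.0406
grip_force: 62.5
```

Request:
move_arm --series "0 0 1 0;0 0 0.7 0;0 0 0.4 0;0 0 0 0;0 0 0 0"

```text
time_s: 27.55
tcp_pos: [0.4753, 0.3112, 0.0365]
tool_rot: [0.0, 0.726, 0.687, 0.001]
force: [0.2, 0.5, -2.5]
grip_width: 0.0409
grip_force: 62.4
```

Request:
move_arm --series "0 0 0.2 0;0 0 0.2 0;0 0 0.1 0;0 0 0 0;0 0 0 0"

```text
time_s: 28.05
tcp_pos: [0.4744, 0.3114, 0.0259]
tool_rot: [0.0, 0.726, 0.687, -0.0]
force: [-0.4, 0.3, -2.0]
grip_width: 0.0408
grip_force: 62.4
```

Request:
move_arm --series "0 0 0.12 0;0 0 0 0;0 0 0 0;0 0 0 0"

```text
time_s: 28.45
tcp_pos: [0.4745, 0.3114, 0.0235]
tool_rot: [0.0, 0.726, 0.687, 0.0]
force: [1.1, 0.6, -1.6]
grip_width: 0.041
grip_force: 62.4
```

Request:
move_arm --series "0 0 0.06 0;0 0 0 0;0 0 0 0;0 0 0 0"

```text
time_s: 28.85
tcp_pos: [0.4746, 0.3115, 0.0224]
tool_rot: [0.0, 0.726, 0.687, 0.0]
force: [-0.4, 0.7, -1.8]
grip_width: 0.0412
grip_force: 62.4
```

Request:
move_arm --series "0 0 0.04 0;0 0 0 0;0 0 0 0"

```text
time_s: 29.15
tcp_pos: [0.4746, 0.3115, 0.0224]
tool_rot: [-0.0, 0.726, 0.687, 0.0]
force: [-2.1, -0.5, 5.8]
grip_width: 0.0408
grip_force: 63.1
```

Request:
move_arm --series "0 0 0 0;0 0 0 0;0 0 0 0;0 0 0 0;0 0 0 0" --hand 0.5

```text
time_s: 29.65
tcp_pos: [0.4744, 0.3113, 0.0213]
tool_rot: [0.0, 0.726, 0.687, -0.0]
force: [0.1, 0.5, 0.3]
grip_width: 0.0645
grip_force: 0.0
```

Request:
move_arm --series "0 0 -1 0;0 0 -1 0;0 0 -1 0;0 0 -1 0;0 0 -1 0"

```text
time_s: 30.15
tcp_pos: [0.4744, 0.3112, 0.1223]
tool_rot: [0.0, 0.726, 0.687, -0.0]
force: [-0.3, 0.7, -0.7]
grip_width: 0.0643
grip_force: 0.0
```

Request:
move_arm --series "0 0 0 1;0 0 0 0.5;0 1 0 0;0 1 0 0;0 1 0 0"

```text
time_s: 30.65
tcp_pos: [0.5336, 0.2992, 0.1214]
tool_rot: [-0.0, 0.776, 0.631, 0.0]
force: [-0.3, -0.2, -0.2]
grip_width: 0.064
grip_force: 0.0
```

Request:
move_arm --series "-0.7 1 0 0;-0.7 1 0 0;-0.7 1 0 0;-0.7 1 0 0;0 0 0 0"

```text
time_s: 31.15
tcp_pos: [0.6029, 0.2223, 0.1217]
tool_rot: [0.002, 0.778, 0.628, -0.0]
force: [0.5, -0.5, 1.2]
grip_width: 0.0638
grip_force: 0.0
```

Run:
```python
from h import *
p,d,P,s=wrist();cv2.imwrite("pics/w7.png",p)
z=P[...,2];reg=(P[...,0]>.4)&(P[...,0]<.72)&(P[...,1]<.4)&(P[...,1]>.15)&(d>0)
for lo,hi in((.006,.033),(.025,.033),(.035,.06)):
    for m in comps(reg&(z>lo)&(z<hi),100): print(lo,*rect(P,m))
print(go([.652,.2275,.008],-1.774,s))
```

```text
0.006 [0.4737 0.311 ] [0.1303 0.1703] -0.061020732 13840 0.016021628896008364
0.006 [0.6506 0.2277] [0.043  0.1103] -0.20908439 4141 0.022012692580981322
0.025 [0.4946 0.3102] [0.0024 0.1094] -0.05411601 505 0.028975617453477157
0.025 [0.6506 0.2277] [0.043  0.1103] -0.20908439 2258 0.030264909622990145
0.035 [0.4739 0.3111] [0.0442 0.1103] -0.05642569 5978 0.048091087830593
('tcp', array([0.6029, 0.2223, 0.1217]), 'yaw', np.float64(-1.7827815992299858), 'turn', np.float64(-0.08781599229985781), 'before', array([0.7914, 2.327 , 5.688 ]), 'after turn', array([0.7708, 2.3337, 5.6881]))
```

View pics/w7.png

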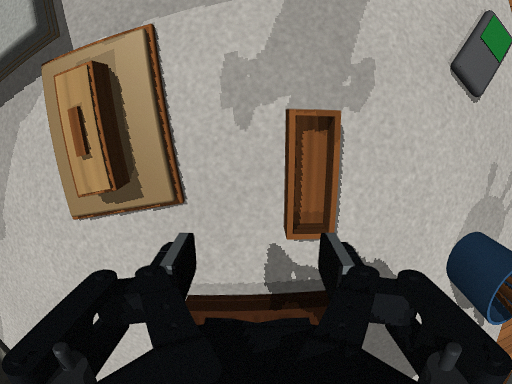

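The lidded box lies in the middle of the pad at (90,130), and the open box is at (314,173). I'll grip it next.

Request:
move_arm --series "0.4 1 0 0;0.4 1 0 0;0 0.26 0 0;0 0 1 0;0 0 1 0"

```text
time_s: 31.7
tcp_pos: [0.6473, 0.2356, 0.0816]
tool_rot: [-0.0, 0.775, 0.632, 0.001]
force: [-0.3, 0.5, -0.6]
grip_width: 0.064
grip_force: 0.0
```

Request:
move_arm --series "0 0 1 0;0 0 1 0;0 0 0.6 0;0 0 0.3 0;0 0 0 0"

```text
time_s: 32.2
tcp_pos: [0.6467, 0.2348, 0.0229]
tool_rot: [-0.0, 0.776, 0.631, -0.001]
force: [0.1, -0.7, 1.1]
grip_width: 0.064
grip_force: 0.0
```

Request:
move_arm --series "0 0 0.3 0;0 0 0.2 0;0 0 0 0;0 0 0 0"

```text
time_s: 32.6
tcp_pos: [0.6478, 0.2345, 0.0137]
tool_rot: [0.0, 0.776, 0.631, 0.0]
force: [0.1, -0.6, -0.1]
grip_width: 0.0641
grip_force: 0.0
```

Request:
move_arm --series "-0.3 0.2 0 0;0 0 0.15 0;0 0 0.1 0;0 0 0 0;0 0 0 0"

```text
time_s: 33.1
tcp_pos: [0.6501, 0.228, 0.0083]
tool_rot: [-0.0, 0.776, 0.631, -0.0]
force: [-0.2, 0.2, 0.2]
grip_width: 0.0644
grip_force: 0.0
```

Request:
move_arm --series "0 0 0 0;0 0 0 0;0 0 0 0;0 0 0 0;0 0 0 0" --hand -1

```text
time_s: 33.6
tcp_pos: [0.6507, 0.228, 0.009]
tool_rot: [0.0, 0.776, 0.631, 0.0]
force: [0.6, 1.1, 2.6]
grip_width: 0.0408
grip_force: 62.9
```

Request:
move_arm --series "0 0 0 0;0 0 0 0;0 0 0 0"

```text
time_s: 33.9
tcp_pos: [0.6507, 0.228, 0.0089]
tool_rot: [0.0, 0.776, 0.631, 0.0]
force: [0.7, -0.1, 3.8]
grip_width: 0.0409
grip_force: 63.1
```

Request:
move_arm --series "0 0 -1 0;0 0 -1 0;0 0 -1 0;0 0 -1 -0.33;0 0 -0.5 0"

```text
time_s: 34.4
tcp_pos: [0.6506, 0.2277, 0.0995]
tool_rot: [0.0, 0.765, 0.644, 0.0]
force: [0.3, -0.5, -1.3]
grip_width: 0.041
grip_force: 62.7
```

Request:
move_arm --series "-1 -0.1 0 0;-1 -0.1 0 0;-1 -0.1 0 0;-1 -0.1 0 0;-1 -0.1 0 0"

```text
time_s: 34.9
tcp_pos: [0.622, 0.1301, 0.0972]
tool_rot: [-0.001, 0.765, 0.643, -0.001]
force: [0.4, 0.1, -1.2]
grip_width: 0.0407
grip_force: 62.7
```

Request:
move_arm --series "-1 -0.1 0 0;-1 -0.1 0 0;-1 -0.1 0 0;0 0 0 0;0 0 0 0"

```text
time_s: 35.4
tcp_pos: [0.607, 0.0731, 0.0982]
tool_rot: [-0.0, 0.766, 0.643, 0.0]
force: [0.5, -0.0, -0.9]
grip_width: 0.0409
grip_force: 62.7
```

Request:
move_arm --series "0 0 0 0;0 0 0 0"

```text
time_s: 35.6
tcp_pos: [0.6073, 0.0749, 0.0982]
tool_rot: [-0.0, 0.764, 0.645, 0.0]
force: [0.2, 0.2, -0.3]
grip_width: 0.0409
grip_force: 62.7
```

Run:
```python
from h import *
p,d,P,s=wrist();cv2.imwrite("pics/w8.png",p)
z=P[...,2]
x=P-np.array([.5734,.0016,0]);c,sn=np.cos(-.172),np.sin(-.172)
g=(p.std(-1)<12)&(abs(z-.012)<.004)&(d>0)   # grey patches on the stand floor
lx=c*x[...,0]+sn*x[...,1];ly=-sn*x[...,0]+c*x[...,1]
for m in comps(g&(abs(lx)<.08)&(abs(ly)<.1),60): print(lx[m].min(),lx[m].max(),ly[m].min(),ly[m].max(),m.sum())
print(go([.593,-.002,.021],-1.743,s))
```

```text
-0.07996230947628444 -0.020551431122904782 0.08884589552827887 0.09511013268829642 344
0.05949610695709304 0.07997255644957992 0.03883120064151322 0.09505020794113457 1139
-0.07177036437155845 -0.019544185043035733 0.009101811249709282 0.0745674913822144 2830
-0.027242038504315957 -0.01922320908417921 -0.04430195796245402 -0.009419957288765372 138
0.05987680456205147 0.0674947838278974 -0.04456687419286305 -0.016399620637142613 105
('tcp', array([0.6073, 0.0749, 0.0982]), 'yaw', np.float64(-1.74006477831695), 'turn', np.float64(0.029352216830500488), 'before', array([-3.9165, -0.0574,  3.8576]), 'after turn', array([-3.9167, -0.0459,  3.8576]))
```

View pics/w8.png

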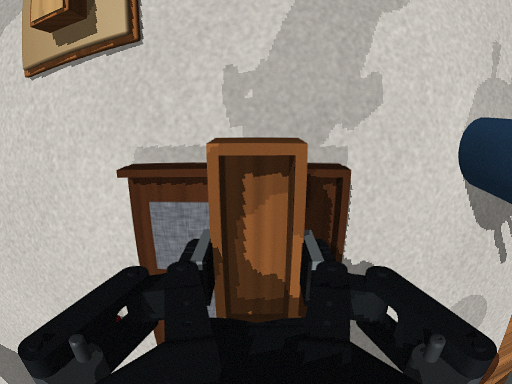

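The open box is held level at (257,230), about 78 mm left of its place, with the stand's left grey patch at (178,230). I'll move over and lower.

Request:
move_arm --series "-1 -0.05 0 0;-1 0 0 0;-1 0 0 0;-0.9 0 0 0;0 0 0 0"

```text
time_s: 36.15
tcp_pos: [0.5925, -0.0075, 0.0988]
tool_rot: [0.001, 0.767, 0.642, -0.001]
force: [-0.8, -0.6, -0.3]
grip_width: 0.041
grip_force: 62.7
```

Request:
move_arm --series "0 0 1 0;0 0 1 0;0 0 0.8 0;0 0 0.5 0;0 0 0 0"

```text
time_s: 36.65
tcp_pos: [0.5918, -0.002, 0.0309]
tool_rot: [-0.001, 0.765, 0.644, -0.001]
force: [0.2, 0.2, -0.9]
grip_width: 0.0407
grip_force: 62.7
```

Request:
move_arm --series "0 0 0.2 0;0 0 0.1 0;0 0 0 0;0 0 0 0"

```text
time_s: 37.05
tcp_pos: [0.5933, -0.0038, 0.027]
tool_rot: [0.0, 0.765, 0.644, 0.0]
force: [0.8, -0.4, -0.1]
grip_width: 0.0406
grip_force: 62.7
```

Request:
move_arm --series "0.08 0 0.12 0;0 0 0.1 0;0 0 0 0;0 0 0 0"

```text
time_s: 37.45
tcp_pos: [0.593, -0.0022, 0.022]
tool_rot: [-0.0, 0.765, 0.644, -0.0]
force: [-0.2, -0.0, -1.1]
grip_width: 0.041
grip_force: 62.7
```

Request:
move_arm --series "0 0 0.06 0;0 0 0 0;0 0 0 0;0 0 0 0"

```text
time_s: 37.85
tcp_pos: [0.5931, -0.0022, 0.0209]
tool_rot: [-0.0, 0.765, 0.644, -0.0]
force: [0.5, -0.3, -0.3]
grip_width: 0.041
grip_force: 62.9
```

Request:
move_arm --series "0 0 0.05 0;0 0 0 0;0 0 0 0"

```text
time_s: 38.15
tcp_pos: [0.5931, -0.0022, 0.0209]
tool_rot: [-0.0, 0.765, 0.644, 0.0]
force: [-1.7, -0.0, 5.4]
grip_width: 0.0407
grip_force: 63.4
```

Request:
move_arm --series "0 0 0 0;0 0 0 0;0 0 0 0;0 0 0 0;0 0 0 0" --hand 0.5

```text
time_s: 38.65
tcp_pos: [0.5931, -0.0022, 0.0198]
tool_rot: [-0.0, 0.765, 0.644, -0.0]
force: [-0.1, -0.1, 0.0]
grip_width: 0.0643
grip_force: 0.0
```

Request:
move_arm --series "0 0 -1 0;0 0 -1 0;0 0 -1 0;0 0 -1 0;0 0 -1 0"

```text
time_s: 39.15
tcp_pos: [0.593, -0.0023, 0.1206]
tool_rot: [-0.0, 0.765, 0.644, -0.0]
force: [0.5, -0.9, -0.6]
grip_width: 0.0641
grip_force: 0.0
```

Request:
move_arm --series "0 0 -1 0;0 0 -1 0;0 0 -0.5 0;0 0 0 0;0 0 0 0" --hand 1

```text
time_s: 39.65
tcp_pos: [0.5926, -0.0021, 0.1691]
tool_rot: [-0.0, 0.765, 0.644, -0.0]
force: [0.2, 0.7, -0.4]
grip_width: 0.0853
grip_force: 0.0
```

Run:
```python
from h import *
p,d,P,s=wrist();z=P[...,2]
reg=(P[...,0]>.4)&(P[...,0]<.72)&(abs(P[...,1])<.15)&(d>0)
for lo,hi in((.02,.034),(.036,.05)):
    for m in comps(reg&(z>lo)&(z<hi),100): print(lo,*rect(P,m))
print(go([.4637,-.2494,.064],-1.731,s))
```

```text
0.02 [0.5742 0.0014] [0.18   0.2109] -0.16605115 4223 0.029004713797183
0.02 [ 0.5841 -0.0517] [0.0085 0.0332] -1.5102785 134 0.027344377891536816
0.036 [ 0.5919 -0.0022] [0.0423 0.1096] -0.17010415 1736 0.042306765159120914
('tcp', array([ 0.5926, -0.0021,  0.1691]), 'yaw', np.float64(-1.7427672086714752), 'turn', np.float64(-0.11767208671475071), 'before', array([-13.2853,  -4.2303,   5.2613]), 'after turn', array([-13.2345,  -4.3863,   5.2615]))
```

Request:
move_arm --series "0 0 0 -0.12;-1 -0.35 0 0;-1 -0.35 0 0;-1 -0.35 0 0;-1 -0.35 0 0"

```text
time_s: 40.2
tcp_pos: [0.5517, -0.0773, 0.169]
tool_rot: [-0.001, 0.761, 0.649, -0.001]
force: [-0.5, -0.1, -0.2]
grip_width: 0.0852
grip_force: 0.0
```

Request:
move_arm --series "-1 -0.35 0 0;-1 -0.35 0 0;-1 -0.35 0 0;-1 -0.35 0 0;-1 -0.35 0 0"

```text
time_s: 40.7
tcp_pos: [0.5013, -0.1703, 0.1691]
tool_rot: [-0.001, 0.761, 0.649, -0.0]
force: [-0.1, 0.6, 0.3]
grip_width: 0.0853
grip_force: 0.0
```

Request:
move_arm --series "-1 -0.35 0 0;-1 -0.35 0 0;0 0 0 0;0 0 0 0;0 0 0 0"

```text
time_s: 41.2
tcp_pos: [0.4828, -0.2053, 0.1694]
tool_rot: [-0.001, 0.761, 0.649, 0.0]
force: [-0.3, 1.3, 0.6]
grip_width: 0.0852
grip_force: 0.0
```

Run:
```python
from h import *
p,d,P,s=wrist();z=P[...,2]
reg=(P[...,0]>.3)&(P[...,0]<.62)&(P[...,1]<-.15)&(P[...,1]>-.42)&(d>0)
for m in comps(reg&(z>.09)&(z<.125),100): print(*rect(P,m))
print(go([.4637,-.2494,.0645],-1.731,s))
```

```text
[ 0.4627 -0.2484] [0.0508 0.0517] 1.0995318 3139 0.10620543745039825
('tcp', array([ 0.4828, -0.2053,  0.1694]), 'yaw', np.float64(-1.7281939638803652), 'turn', np.float64(0.02806036119634925), 'before', array([-2.3322, -0.5954,  5.2437]), 'after turn', array([-2.3338, -0.5889,  5.2437]))
```

Request:
move_arm --series "-1 -0.3 0 0;-1 -0.3 0 0;-0.3 0 0 0;0 0 0.6 0;0 0 0 0"

```text
time_s: 41.75
tcp_pos: [0.4627, -0.2481, 0.1558]
tool_rot: [-0.002, 0.761, 0.649, -0.0]
force: [-0.5, -0.0, -1.2]
grip_width: 0.0852
grip_force: 0.0
```

Request:
move_arm --series "0 0 1 0;0 0 1 0;0 0 1 0;0 0 0 0;0 0 0 0"

```text
time_s: 42.25
tcp_pos: [0.4633, -0.2495, 0.0977]
tool_rot: [-0.001, 0.761, 0.649, -0.0]
force: [0.4, 0.4, -0.2]
grip_width: 0.0857
grip_force: 0.0
```

Request:
move_arm --series "0 0 0 0;0 0 0 0"

```text
time_s: 42.45
tcp_pos: [0.4639, -0.2509, 0.099]
tool_rot: [0.001, 0.761, 0.649, 0.001]
force: [0.3, -0.7, -0.6]
grip_width: 0.0854
grip_force: 0.0
```

Request:
move_arm --series "0.07 0 0.6 0;0 0 0.6 0;0 0 0.5 0;0 0 0 0;0 0 0 0"

```text
time_s: 42.95
tcp_pos: [0.4627, -0.2492, 0.0633]
tool_rot: [-0.001, 0.761, 0.648, -0.0]
force: [-0.2, -0.1, 0.3]
grip_width: 0.0854
grip_force: 0.0
```

Request:
move_arm --series "0 0 0 0;0 0 0 0;0 0 0 0;0 0 0 0;0 0 0 0" --hand -1

```text
time_s: 43.45
tcp_pos: [0.4639, -0.2498, 0.0647]
tool_rot: [0.001, 0.761, 0.648, 0.0]
force: [-0.0, -0.3, 4.3]
grip_width: 0.0508
grip_force: 63.0
```

Request:
move_arm --series "0 0 0 0;0 0 0 0;0 0 0 0"

```text
time_s: 43.75
tcp_pos: [0.4639, -0.2498, 0.0647]
tool_rot: [0.001, 0.761, 0.648, 0.0]
force: [0.1, 0.3, 4.9]
grip_width: 0.0504
grip_force: 63.1
```

Request:
move_arm --series "0 0 -0.5 0;0 0 -1 0;0 0 -1 0;0 0 -1 0;0.3 0 -0.5 0"

```text
time_s: 44.25
tcp_pos: [0.4636, -0.2444, 0.1451]
tool_rot: [0.001, 0.762, 0.648, -0.0]
force: [0.7, -0.5, -3.3]
grip_width: 0.0505
grip_force: 63.1
```

Request:
move_arm --series "1 0.1 0 0;1 0.1 0 0;1 0.1 0 0;1 0.1 0 0;1 0.1 0 0"

```text
time_s: 44.75
tcp_pos: [0.4889, -0.1443, 0.1429]
tool_rot: [-0.001, 0.761, 0.649, -0.001]
force: [-0.3, -0.4, -2.6]
grip_width: 0.0502
grip_force: 63.1
```

Request:
move_arm --series "1 0.1 0 0;1 0.1 0 0;1 0.1 0 0;1 0.1 0 0;1 0.1 0 0"

```text
time_s: 45.25
tcp_pos: [0.5145, -0.0474, 0.1429]
tool_rot: [-0.001, 0.761, 0.649, -0.001]
force: [0.2, -0.6, -3.4]
grip_width: 0.0503
grip_force: 63.1
```

Request:
move_arm --series "1 0.1 0 0;1 0.1 0 0;1 0.1 0 0;1 0.1 0 0;1 0 0 0"

```text
time_s: 45.75
tcp_pos: [0.5384, 0.0498, 0.1428]
tool_rot: [-0.001, 0.761, 0.649, -0.001]
force: [0.9, -0.4, -3.2]
grip_width: 0.0506
grip_force: 63.1
```

Request:
move_arm --series "0 0 0.5 0;0 0 1 0;0 0 1 0;0 0 0.5 0;0 0 0 0"

```text
time_s: 46.25
tcp_pos: [0.537, 0.048, 0.0817]
tool_rot: [-0.001, 0.761, 0.648, -0.002]
force: [0.3, -0.1, -2.7]
grip_width: 0.0505
grip_force: 63.1
```

Request:
move_arm --series "0 0 0 0;0 0 0 0"

```text
time_s: 46.45
tcp_pos: [0.5404, 0.0482, 0.0849]
tool_rot: [0.001, 0.761, 0.648, 0.001]
force: [-0.1, 0.4, -3.6]
grip_width: 0.0505
grip_force: 63.2
```

Request:
move_arm --series "0.03 0.04 0.4 0;0 0 0.3 0;0 0 0.1 0;0 0 0 0;0 0 0 0"

```text
time_s: 46.95
tcp_pos: [0.5404, 0.0488, 0.0678]
tool_rot: [0.0, 0.761, 0.648, -0.0]
force: [-0.9, 0.5, -2.3]
grip_width: 0.0505
grip_force: 63.3
```

Request:
move_arm --series "0 0 0.07 0;0 0 0 0;0 0 0 0;0 0 0 0"

```text
time_s: 47.35
tcp_pos: [0.5408, 0.0489, 0.0668]
tool_rot: [0.0, 0.761, 0.648, 0.0]
force: [0.2, -0.2, -1.3]
grip_width: 0.051
grip_force: 63.3
```

Request:
move_arm --series "0 0 0.05 0;0 0 0 0;0 0 0 0"

```text
time_s: 47.65
tcp_pos: [0.5408, 0.0489, 0.0667]
tool_rot: [0.0, 0.761, 0.648, 0.001]
force: [-2.0, 0.8, 4.5]
grip_width: 0.0506
grip_force: 63.9
```

Request:
move_arm --series "0 0 0 0;0 0 0 0;0 0 0 0;0 0 0 0;0 0 0 0" --hand 1

```text
time_s: 48.15
tcp_pos: [0.5403, 0.0488, 0.0654]
tool_rot: [-0.0, 0.761, 0.648, -0.0]
force: [0.0, -0.5, 0.5]
grip_width: 0.0854
grip_force: 0.0
```

Request:
move_arm --series "0 0 -1 0;0 0 -1 0;0 0 -1 0;0 0 -1 0;0 0 -1 0"

```text
time_s: 48.65
tcp_pos: [0.5402, 0.0488, 0.1662]
tool_rot: [-0.0, 0.761, 0.648, -0.0]
force: [0.4, 0.4, 0.1]
grip_width: 0.0855
grip_force: 0.0
```

Request:
move_arm --series "-1 0 0 0;-1 0 0 0;-1 0 0 0;-1 0 0 0;-1 0 0 0"

```text
time_s: 49.15
tcp_pos: [0.5242, -0.0507, 0.1655]
tool_rot: [-0.0, 0.761, 0.648, 0.0]
force: [0.3, 0.6, -0.5]
grip_width: 0.0854
grip_force: 0.0
```

Request:
move_arm --series "-1 0 0 0;-1 0 0 0;-1 0 0 0;-1 0 0 0;-1 0 0 0"

```text
time_s: 49.65
tcp_pos: [0.5083, -0.1494, 0.1655]
tool_rot: [-0.0, 0.761, 0.648, 0.0]
force: [0.1, 1.0, -0.1]
grip_width: 0.0853
grip_force: 0.0
```

Request:
move_arm --series "-1 0 0 0;-1 0 0 0;-1 0 0 0;-1 0 0 0;-1 0 0 0"

```text
time_s: 50.15
tcp_pos: [0.4924, -0.2481, 0.1654]
tool_rot: [-0.0, 0.761, 0.648, 0.0]
force: [-0.3, 0.1, 0.0]
grip_width: 0.0855
grip_force: 0.0
```

Request:
move_arm --series "-1 0 0 0;-1 0 0 0;-1 0 0 0;0 0 0 0;0 0 0 0"

```text
time_s: 50.65
tcp_pos: [0.483, -0.3061, 0.1653]
tool_rot: [-0.0, 0.762, 0.648, 0.0]
force: [0.6, -0.3, 0.4]
grip_width: 0.0857
grip_force: 0.0
```

Request:
move_arm --series "0 0 0 0;0 0 0 0"

```text
time_s: 50.85
tcp_pos: [0.4838, -0.3048, 0.1653]
tool_rot: [-0.0, 0.761, 0.649, 0.0]
force: [0.2, -0.2, -0.3]
grip_width: 0.0855
grip_force: 0.0
```

Run:
```python
from h import *
p,d,P,s=wrist();z=P[...,2]
reg=(P[...,0]>.3)&(P[...,0]<.62)&(P[...,1]<-.15)&(P[...,1]>-.45)&(d>0)
for m in comps(reg&(z>.095)&(z<.125),100): print(*rect(P,m))
print(go([.474,-.3492,.0622],-1.7315,s))
p,d=snapshot("top");P=cloud("top",d);z=P[...,2];reg=(P[...,0]>.28)&(P[...,0]<.8)&(abs(P[...,1])<.45)
for m in comps(reg&(z>.09)&(z<.13)): print("top",*rect(P,m))
```

```text
[ 0.4734 -0.3476] [0.0494 0.0502] 1.417792 3810 0.10871984184163173
('tcp', array([ 0.4838, -0.3048,  0.1653]), 'yaw', np.float64(-1.728254020737003), 'turn', np.float64(0.032459792629970785), 'before', array([-2.2738, -0.1342,  5.1541]), 'after turn', array([-2.2743, -0.1268,  5.1541]))
top [0.5392 0.0486] [0.0477 0.0502] -1.5523635 271 0.10711523429765607
top [ 0.4769 -0.3261] [0.0053 0.0489] 1.4251863 55 0.10062025212701338
```

The jar reads (0.5392, 0.0486) from the top camera, exactly as at the start. The tin is next.

Request:
move_arm --series "-1 -0.13 0 0;-1 0 0 0;-0.27 0 0 0;0 0 0.5 0;0 0 1 0"

```text
time_s: 51.45
tcp_pos: [0.4748, -0.3506, 0.1361]
tool_rot: [0.001, 0.761, 0.649, 0.001]
force: [-0.2, 0.3, -0.3]
grip_width: 0.0853
grip_force: 0.0
```

Request:
move_arm --series "0 0 1 0;0 0 1 0;0 0 0 0;0 0 0 0;0 0 0 0"

```text
time_s: 51.95
tcp_pos: [0.4742, -0.351, 0.0965]
tool_rot: [0.001, 0.761, 0.649, 0.0]
force: [-0.2, 0.3, 0.0]
grip_width: 0.085
grip_force: 0.0
```

Request:
move_arm --series "0 0 0 0;0 0 0 0"

```text
time_s: 52.15
tcp_pos: [0.4738, -0.3513, 0.0965]
tool_rot: [0.001, 0.761, 0.648, 0.0]
force: [0.3, 1.0, -0.2]
grip_width: 0.0852
grip_force: 0.0
```

Request:
move_arm --series "0.1 0 0.6 0;0 0 0.6 0;0 0 0.5 0;0 0 0 0;0 0 0 0"

```text
time_s: 52.65
tcp_pos: [0.4731, -0.3489, 0.0608]
tool_rot: [-0.001, 0.761, 0.648, -0.0]
force: [0.3, -0.0, -0.2]
grip_width: 0.0854
grip_force: 0.0
```

Request:
move_arm --series "0 0 0 0;0 0 0 0;0 0 0 0;0 0 0 0;0 0 0 0" --hand -1

```text
time_s: 53.15
tcp_pos: [0.4742, -0.3495, 0.0622]
tool_rot: [0.001, 0.761, 0.648, 0.0]
force: [0.5, -0.3, 2.4]
grip_width: 0.0494
grip_force: 62.8
```

Request:
move_arm --series "0 0 0 0;0 0 0 0;0 0 0 0"

```text
time_s: 53.45
tcp_pos: [0.4742, -0.3495, 0.0622]
tool_rot: [0.001, 0.761, 0.648, 0.0]
force: [1.7, -0.0, 4.6]
grip_width: 0.0496
grip_force: 62.9
```

Request:
move_arm --series "0 0 -0.5 0;0 0 -1 0;0 0 -1 0;0 0 -1 0;0.5 0 -0.5 0"

```text
time_s: 53.95
tcp_pos: [0.4739, -0.3408, 0.1427]
tool_rot: [0.001, 0.762, 0.647, -0.001]
force: [0.2, -0.0, -2.3]
grip_width: 0.0496
grip_force: 62.5
```

Request:
move_arm --series "1 0 0 0;1 0 0 0;1 0 0 0;1 0 0 0;1 0 0 0"

```text
time_s: 54.45
tcp_pos: [0.4901, -0.2377, 0.1403]
tool_rot: [-0.002, 0.761, 0.649, -0.0]
force: [1.0, -0.4, -2.6]
grip_width: 0.0495
grip_force: 62.5
```

Request:
move_arm --series "1 0 0 0;1 0 0 0;1 0 0 0;1 0 0 0;1 0 0 0"

```text
time_s: 54.95
tcp_pos: [0.5057, -0.1393, 0.1404]
tool_rot: [-0.002, 0.761, 0.649, -0.001]
force: [-1.3, -0.2, -2.3]
grip_width: 0.0497
grip_force: 62.5
```

Request:
move_arm --series "1 0.1 0 0;1 0 0 0;1 0 0 0;1 0 0 0;1 0 0 0"

```text
time_s: 55.45
tcp_pos: [0.5233, -0.0412, 0.1404]
tool_rot: [-0.001, 0.761, 0.649, -0.001]
force: [1.0, 0.1, -2.8]
grip_width: 0.0494
grip_force: 62.5
```

Request:
move_arm --series "0.4 0.06 0 0;0 0 1 0;0 0 1 0;0 0 0.9 0;0 0 0 0"

```text
time_s: 55.95
tcp_pos: [0.5238, -0.0354, 0.0806]
tool_rot: [-0.003, 0.761, 0.648, -0.003]
force: [-1.0, 0.3, -3.4]
grip_width: 0.0495
grip_force: 62.7
```

Request:
move_arm --series "0 0 0 0;0 0 0 0"

```text
time_s: 56.15
tcp_pos: [0.5281, -0.036, 0.0845]
tool_rot: [0.001, 0.761, 0.648, 0.001]
force: [0.1, -0.4, -1.8]
grip_width: 0.0493
grip_force: 62.7
```

Request:
move_arm --series "0 0 0.4 0;0 0 0.3 0;0 0 0.2 0;0 0 0 0;0 0 0 0"

```text
time_s: 56.65
tcp_pos: [0.5273, -0.0356, 0.0654]
tool_rot: [-0.0, 0.761, 0.648, -0.0]
force: [0.3, -0.5, -2.6]
grip_width: 0.0495
grip_force: 62.7
```

Request:
move_arm --series "0 0 0.08 0;0 0 0 0;0 0 0 0;0 0 0 0"

```text
time_s: 57.05
tcp_pos: [0.5278, -0.0356, 0.0642]
tool_rot: [0.0, 0.761, 0.648, 0.0]
force: [-0.1, 0.0, -1.5]
grip_width: 0.0488
grip_force: 62.9
```

Request:
move_arm --series "0 0 0.06 0;0 0 0 0;0 0 0 0"

```text
time_s: 57.35
tcp_pos: [0.5279, -0.0356, 0.0641]
tool_rot: [0.0, 0.761, 0.648, 0.001]
force: [-1.0, 0.6, 7.2]
grip_width: 0.0493
grip_force: 63.6
```

The tin is down. I'll let go, rise, back off towards the robot and check everything.

Request:
move_arm --series "0 0 0 0;0 0 0 0;0 0 0 0;0 0 0 0;0 0 0 0" --hand 1

```text
time_s: 57.85
tcp_pos: [0.5273, -0.0356, 0.0626]
tool_rot: [-0.0, 0.761, 0.648, -0.0]
force: [1.0, -0.2, 0.3]
grip_width: 0.0854
grip_force: 0.0
```

Request:
move_arm --series "0 0 -1 0;0 0 -1 0;0 0 -1 0;0 0 -1 0;0 0 -1 0"

```text
time_s: 58.35
tcp_pos: [0.5272, -0.0356, 0.1634]
tool_rot: [-0.0, 0.761, 0.648, -0.0]
force: [0.5, -0.4, -0.8]
grip_width: 0.0853
grip_force: 0.0
```

Request:
move_arm --series "0 0 -1 0;0 0 -1 0;-1 0 0 0;-1 0 0 0;-1 0 0 0"

```text
time_s: 58.85
tcp_pos: [0.5177, -0.0953, 0.2029]
tool_rot: [0.0, 0.761, 0.649, 0.0]
force: [-0.5, 0.7, -0.3]
grip_width: 0.0856
grip_force: 0.0
```

Request:
move_arm --series "-1 0 0 0;-1 0 0 0;-1 0 0 0;-1 0 0 0;-1 0 0 0"

```text
time_s: 59.35
tcp_pos: [0.5016, -0.1943, 0.2026]
tool_rot: [-0.0, 0.761, 0.648, -0.0]
force: [-0.1, 0.9, 0.5]
grip_width: 0.0852
grip_force: 0.0
```

Request:
move_arm --series "-1 0 0 0;-1 0 0 0;0 0 0 0;0 0 0 0;0 0 0 0"

```text
time_s: 59.85
tcp_pos: [0.4961, -0.2312, 0.2024]
tool_rot: [-0.001, 0.761, 0.649, 0.0]
force: [0.3, -0.4, -0.2]
grip_width: 0.0856
grip_force: 0.0
```

Run:
```python
from h import *
print(state()["tcp_pos"])
for n in ("top","scene"):
    p,d=snapshot(n);cv2.imwrite(f"pics/{n}1.png",p);P=cloud(n,d);z=P[...,2];reg=(P[...,0]>.28)&(P[...,0]<.72)&(abs(P[...,1])<.4)
    for lo,hi in((.006,.024),(.034,.06),(.09,.13)):
        for m in comps(reg&(z>lo)&(z<hi),60): print(n,lo,*rect(P,m))
```

```text
[ 0.4961 -0.2312  0.2024]
top 0.006 [0.5715 0.0042] [0.1755 0.2021] -0.17313921 2481 0.011458570690161369
top 0.006 [ 0.6481 -0.2234] [0.016  0.1294] 0.22635627 167 0.010981697216227776
top 0.006 [ 0.595  -0.0025] [0.0279 0.0999] -0.17240798 306 0.016160206567430228
top 0.006 [0.4734 0.3106] [0.1294 0.1691] -0.05547142 1694 0.0140143919711436
top 0.006 [ 0.4695 -0.2412] [0.0809 0.1054] -1.4712616 499 0.009375855790616132
top 0.006 [ 0.4037 -0.0535] [0.0449 0.0595] 1.457534 294 0.016377457848034217
top 0.034 [ 0.5923 -0.0024] [0.0431 0.1096] -0.17234719 187 0.04037081162958885
top 0.034 [0.4741 0.3105] [0.0421 0.1116] -0.058815718 553 0.046870546404913234
top 0.09 [0.5396 0.0487] [0.0479 0.0502] -1.5512491 274 0.10691373673014408
top 0.09 [ 0.5272 -0.0352] [0.0497 0.0504] 1.4181355 326 0.10907003851111932
scene 0.006 [0.4783 0.3101] [0.1281 0.1673] -0.053221107 1180 0.013935495744262179
scene 0.006 [ 0.4072 -0.0523] [0.044  0.0597] 1.4714881 270 0.015098161344185752
scene 0.006 [0.5692 0.0058] [0.1664 0.1981] -0.17325628 2317 0.011320104005548627
scene 0.006 [ 0.4716 -0.2999] [0.1224 0.1991] 0.10378528 2783 0.008849683437262288
scene 0.006 [0.586  0.0025] [0.0205 0.0975] -0.17666018 266 0.016654202986441644
scene 0.006 [ 0.6633 -0.0125] [0.0133 0.2093] -0.22024 275 0.015045179697071505
scene 0.006 [ 0.65   -0.2219] [0.0166 0.1294] 0.23490214 291 0.010254883974681387
scene 0.034 [0.4769 0.3117] [0.0448 0.1119] -0.039439082 488 0.04569033907534912
scene 0.034 [0.5572 0.0436] [0.0195 0.0489] -0.4570881 108 0.04660144145300823
scene 0.034 [ 0.5457 -0.0444] [0.029  0.0608] -0.76525 118 0.04724574104038043
scene 0.034 [ 0.5938 -0.0006] [0.0456 0.1104] -0.15858674 296 0.039363709014319494
scene 0.09 [0.5437 0.0507] [0.0484 0.0491] -0.35319626 301 0.10537330890718988
scene 0.09 [ 0.5312 -0.0337] [0.0495 0.0506] -0.17714131 389 0.10697875214108893
```

View pics/scene1.png

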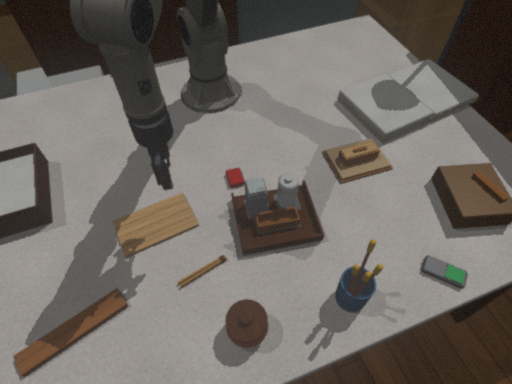

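The final view shows the lidded box on the pad (358,152), the open box on the stand (277,220), and the jar (288,190) and tin (257,197) back in place. The tongs (203,270) and red case (235,177) haven't moved.

```bash
python3 -c "
from station import *
print(job_done())"
```

```text
the job is handed in; nothing more can be done
None
```

The job is handed in after about 60 s of robot time: the lidded box is on the pad's middle, the open box is in its place on the stand, the jar and tin read within about 1 mm of their starts, and the tongs and red case did not move; the verdict was not shown.

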